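# Switch on the guarded supply

### The arm

A 6-joint arm with a two-finger parallel gripper is mounted at the origin on a cart in front of the work surface, level with it; the furniture and walls round the work are solid. World frame = base frame: x ahead of the robot, y to its left, z up, the work surface at z = 0. Lengths are in m, angles in degrees, forces in N, time in s.
With the tool pointing down it reaches from about 0.35 to 0.875 m from the base axis. Payload 4.2 kg.
Tool frame: the origin (TCP) lies at the very end of the fingers, on their centre line; the grasp point (between the pads) lies 19 mm behind it; z points along the fingers, y is the line along which they close (so a half turn about z gives the same grasp; the last joint's range is limited). The gripper opens to 87 mm and grips with 3 to 60 N. Pads are 19 mm wide; open, the fingers measure 117 mm over their backs; the gripper's body (75 mm by 190 mm) begins 51 mm behind the grasp point.
Start: joints at [-52.792, 22.042, 0.453, 0, -68.411, -14.817], TCP at [0.238, -0.578, 0.223] pointing down, gripper open.
Joint ranges: [-179.83, 179.83], [-69.29, 118.12], [-61.27, 80.66], [-181.25, 117.63], [-171.15, -9.14], [-177.46, 177.46]. Speed limits (degrees/s): [159.86, 159.86, 180, 180, 180, 180].

### API

Orientations are given as a 3x3 rotation matrix whose columns are the frame's x, y, z axes.
In Python, from station import sense, cams, r gives the robot as it stands. The module is installed in compiled form; this text tells all that it offers.
- The arm moves only by the tool step_arm, never from a script. Its argument "targets" is text: rows parted by semicolons, each of 4 numbers parted by spaces: the shift along the tool's x, y, z in cm, then the turn about the tool's z in degrees. In form: x y z turn; .... A call has 1 to 12 rows; each row shifts and turns the commanded pose from where the row before left it, along the tool's axes as they then stand; what a row does not reach is not made up. A row lasts 1/12 s, in which the tool goes at most 41.7 mm and 7.16 degrees, less where a joint would pass 70% of its speed; a pose out of reach is approached as far as the arm can. A call with a gripper value outside its range is refused whole. "claw" is the finger opening in cm, from 0 to 8.7, set as the call begins (left out, the last holds). The fingers move at their own pace and stop on an object; the grip force is fixed at half the most. Time passes only in rows, so rows that do not move let the fingers close. It gives the time, the measured TCP pose, the force, the opening and the grip force at its end, in the units of the state.
- sense(): the state, without advancing time (a new reading comes with each control period).
- cams.capture(name): name is "scene" or "top"; returns a dict with "frame" (384x512x3 uint8, blue, green, red), "vertical_fov" (degrees; the focal length in pixels is half the picture's height over the tangent of half this angle, whatever the lens; pixels are square), "cx", "cy" (the principal point, pixels), "eye" and "rotation" of the camera in the world. Camera axes: x right, y down, z forward; pixel columns grow to the right and rows downward; lengths in m; the calibration is good to about 2 mm. A picture is of the moment at which its call begins. There is no depth.
- r.finish_job(): hands the job in; it is judged then, once.
The state is a dict: "time_s": time; "joints": joint angles; "joint_velocities": joint speeds; "effort": joint torques, N m; "tcp_pos": TCP position; "ee_rot": TCP orientation; "wrist_force": force on the tool from outside, world axes, zero at the start; "moment": the same for the moment, N m; "gripper_width": opening from 0.0 (shut) to 1.0 (fully open); "gripper_force": force on a finger pad.
Only numpy, scipy, OpenCV 4.12 (cv2) and the standard library are available. Lean on these libraries where they do the work, as an engineer would, in place of code of your own. Each camera call takes 0.05 s, during which the arm holds its last target. There are 200 camera calls.

### The job

Switch on the supply box with the round meter on top: with the back of a finger lift the hinged guard off its toggle and tip it back past upright until it rests open, then push the toggle fully over to the rear, towards the guard's hinge. Then nudge the guard forward from behind so that it drops shut over the switched toggle. Leave the other box's guard and toggle alone, and do not lift or shift the vials, bottles and stoppers standing around.

Things in the scene. Friction and masses are not known exactly. Their poses are not given: they have to be found in the camera images.
- meter_box: Grey supply box to switch on, told by the round dial meter (54 mm across, 10 high) on the left half of its top. Fixed, 130 (x) x 160 (y) x 55 mm high, flat top; origin under its centre; x from the front (three round black sockets) to the rear, y left, z up; the front looks at the robot within 0.3 rad. The guarded switch is on the right half: toggle pivot at x +8, y -38, z 61 mm.
- meter_box_hinge (a point): Middle of the guard's hinge axis, which runs along the box's y, 30 mm above the box's top and 24 mm to the rear of the toggle's pivot (box frame x +32, y -38, z 85 mm). Two black posts 8 mm wide, 27 mm either side of this point, carry it.
- meter_box_lip (a point): Middle of the guard's front lip, a round edge 7 mm thick, 66 mm long along the box's y, 52 mm from the hinge axis. With the guard shut its centre is 24 mm in front of the toggle's pivot and 50 mm above the box's top. The space under it is open to the front, so a finger can go in beneath.
- meter_box_guard (a joint): Guard: grey plate 3 mm thick, about 60 g, sloping up by 23 degrees from hinge to lip when shut; cheeks 13 mm deep hang below it from 10 to 38 mm from the hinge, 60 mm apart inside. Angle in rad: 0 shut, grows as the lip goes up and back, upright at 1.17, rests open against its stop at 1.45. No spring: short of upright it falls shut.
- meter_box_tip (a point): Centre of the round end (8.4 mm across) of the steel toggle, 18 mm from its pivot (pivot 6 mm above the box's top). It is 7 mm to the front of the pivot when off, 7 mm to the rear, towards the guard's hinge, when on; 22 mm above the box's top in both.
- meter_box_toggle (a joint): Toggle angle in rad: 0 off (leaning to the front; may start up to 0.1 from that stop), 0.84 on, at the rear stop. It takes about 2 N at its end and stays where it is left.
- vent_box: The other supply box, to be left alone: the same box and guarded switch, but with a square louvred vent (60 x 52 x 7 mm) in place of the round meter. Which of the two stands on the left varies. Axes as for the meter box. To the right of both boxes stands a fixed white instrument (x 0.52 to 0.78 m, y -0.18 to -0.48 m, under 0.3 m tall).
- vent_box_guard (a joint): Guard angle of the other box, rad: 0 shut, as for the meter box.
- vent_box_toggle (a joint): Toggle angle of the other box, rad: 0 off, 0.84 on.
- green_vial: Loose vial with a green cap, 25 mm across, 50 mm tall, in front of the meter box; origin under its centre.
- black_vial: Loose vial with a black cap, 25 mm across, 50 mm tall, in front of the vent box; origin under its centre.
- big_stopper: Loose rubber stopper, 32 mm across, 26 mm tall, in front of the meter box; origin under its centre.
- small_stopper: Loose rubber stopper, 26 mm across, 24 mm tall, in front of the vent box; origin under its centre.
- weigh_bottle: Loose glass weighing bottle, 38 mm across, 53 mm tall, behind the meter box; origin under its centre.
- dropper_bottle: Loose dropper bottle, 33 mm across, 106 mm tall, behind the vent box; origin under its centre.

How it is judged (in metres and radians):
On the way, in this order (a step that is already met when the one before it is completed fails the run):
1. the guard of the meter box is lifted back past upright (over 1.25 rad), its toggle still off (value of joint meter_box_guard above 1.25 rad and value of joint meter_box_toggle below 0.6 rad), for 0.2 s.
2. with the guard up, its toggle goes over to the rear (past 0.7 of 0.84 rad) (value of joint meter_box_toggle above 0.7 rad and value of joint meter_box_guard above 0.5 rad), for 0.05 s.
At the end, for the whole second after the job is handed in: The meter box's toggle is on (over 0.7 of 0.84 rad) and its guard shut (under 0.06 rad); the vent box's toggle is off (under 0.2 rad) and its guard shut (under 0.06 rad); the vials, bottles and stoppers are within 20 mm of where they stood (value of joint meter_box_toggle above 0.7 rad and value of joint each of meter_box_guard, vent_box_guard below 0.06 rad and value of joint vent_box_toggle below 0.2 rad and distance of each of green_vial, black_vial, big_stopper, small_stopper, weigh_bottle, dropper_bottle from where it was at the start of the episode below 0.02 m); the robot touches nothing.
It fails at once if the other box's guard is raised (over 0.12 rad) (value of joint vent_box_guard above 0.12 rad).
It fails at once if the other box's toggle is moved (over 0.2 rad) (value of joint vent_box_toggle above 0.2 rad).
It fails at once if a vial, bottle or stopper is lifted or shifted by more than 20 mm (distance of any of green_vial, black_vial, big_stopper, small_stopper, weigh_bottle, dropper_bottle from where it was at the start of the episode above 0.02 m).
It also fails if it takes over 48 s, if anything falls off the work surface, if the arm or the gripper's body presses on something with over 40 N, if the wrist force passes 120 N, or if a joint passes its speed limit or range.

## Working session

There is one attempt and no reset: what is moved stays moved. The work goes in short steps, Python scripts to look and compute and a tool call to move; the robot and the scene stay as the last step left them, time stands still between calls to the robot, and variables do not carry over. Pictures are saved under pics/ and viewed, at most 10 in all, crops included, and the job is handed in when it is done.

Besides the shell and the picture viewer there is one more tool, called after ">>>" as name(argument=value, ...) on one line, values as JSON. step_arm: Moves the arm, as the interface text tells. Its arguments: {"type":"object","properties":{"targets":{"type":"string"},"claw":{"type":"number"}},"required":["targets"]}

```bash
mkdir -p pics; python3 - <<'E'
from station import sense,cams
import cv2,numpy as np
for n in("scene","top"):
    c=cams.capture(n); cv2.imwrite(f"pics/{n}0.png",cv2.resize(c["frame"],(800,600),interpolation=cv2.INTER_CUBIC))
    print(n,c["vertical_fov"],c["cx"],c["cy"],c["eye"],np.round(c["rotation"],4).tolist())
s=sense();print(s["time_s"],s["tcp_pos"],np.round(s["ee_rot"],3).tolist())
E
```

```text
scene 42.5745887850575 249.01885733782728 191.86854326633863 [-0.00923751  0.1947696   0.95912809] [[-0.1861, -0.8136, 0.5508], [-0.9825, 0.1484, -0.1128], [0.01, -0.5622, -0.827]]
top 53.14277749317719 252.4783763965566 191.5054694690806 [0.43365587 0.0770236  0.92853008] [[0.0294, -0.9882, 0.1506], [-0.9996, -0.0296, 0.0008], [0.0036, -0.1506, -0.9886]]
0.1 [ 0.23789002 -0.57737724  0.22156569] [[-0.925, -0.381, -0.001], [-0.381, 0.925, 0.002], [0.0, 0.002, -1.0]]
```

View pics/scene0.png

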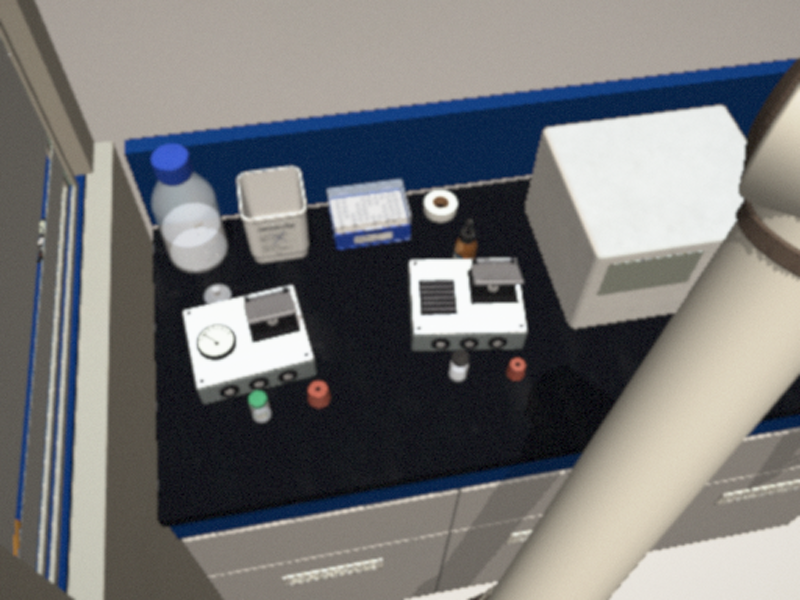

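View pics/top0.png

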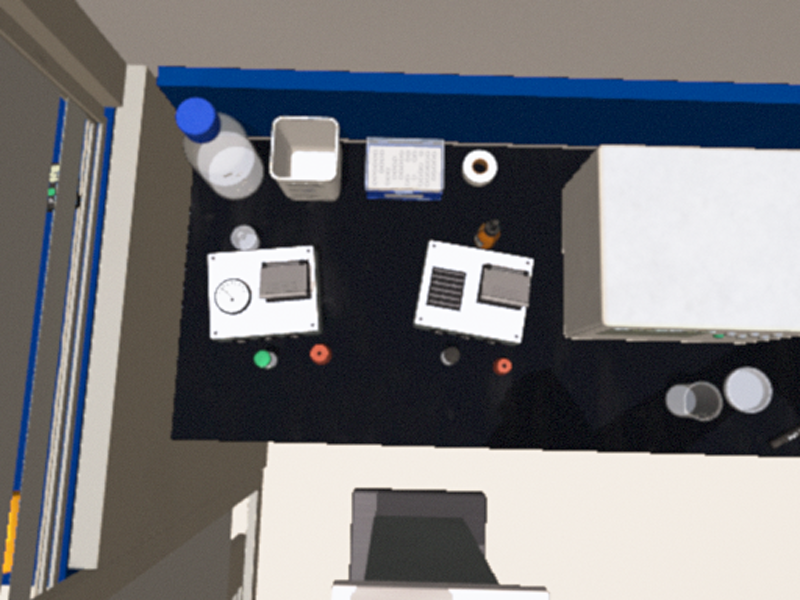

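The meter box is on the left: in the top view (800 px wide) its corners are near (208,254), (314,247), (319,333) and (212,341). Its guard spans about (262–310, 262–299), the green vial is at (265,359), the red stopper at (320,354) and the weighing bottle at (245,238).

```bash
cat > h.py <<'E'
import numpy as np,cv2
from station import sense,cams
def ray(c,u,v,z):
    f=192/np.tan(np.radians(c["vertical_fov"])/2)
    d=np.array(c["rotation"])@[(u-c["cx"])/f,(v-c["cy"])/f,1]; e=np.array(c["eye"])
    return e+d*(z-e[2])/d[2]
def proj(c,p):
    f=192/np.tan(np.radians(c["vertical_fov"])/2)
    q=np.array(c["rotation"]).T@(np.array(p)-c["eye"]); return np.array([c["cx"]+f*q[0]/q[2],c["cy"]+f*q[1]/q[2]])
E
python3 - <<'E'
from h import *
c=cams.capture("top"); f=c["frame"]
# white top region
m=(f.min(2)>170).astype(np.uint8); m[:, :125]=0; m[:,215:]=0; m[:145]=0; m[230:]=0
n,l,st,ce=cv2.connectedComponentsWithStats(m); i=1+np.argmax(st[1:,4]); print(st[i])
pts=np.argwhere(l==i)[:,::-1].astype(np.float32)
W=np.array([ray(c,u,v,.055)[:2] for u,v in pts],np.float32)
(cx,cy),(w,h),a=cv2.minAreaRect(W); print("rect",cx,cy,w,h,a)
def p(u,v,z): return np.round(ray(c,u*.64-.18,v*.64-.18,z),4)
for n,u,v,z in [("RL",208,254,.055),("RR",314,247,.055),("FR",319,333,.055),("FL",212,341,.055),("lipL",262,299,.105),("lipR",309,297,.105),("green",265,359,.05),("red",320,354,.026),("weigh",245,238,.053)]: print(n,p(u,v,z))
crop=f[145:245,120:220]; cv2.imwrite("pics/crop1.png",cv2.resize(crop,(600,600),interpolation=cv2.INTER_CUBIC))
s=cams.capture("scene")["frame"][175:275,110:220]; cv2.imwrite("pics/crop2.png",cv2.resize(s,(660,600),interpolation=cv2.INTER_CUBIC))
E
```

```text
[ 133  145   71   72 2939]
rect 0.5910819172859192 0.2750518023967743 0.1645037680864334 0.1571660041809082 6.287956714630127
RL [0.6269 0.3577 0.055 ]
RR [0.6424 0.2006 0.055 ]
FR [0.514  0.1869 0.055 ]
FL [0.4977 0.342  0.055 ]
lipL [0.5543 0.2619 0.105 ]
lipR [0.5591 0.1969 0.105 ]
green [0.4741 0.2643 0.05  ]
red [0.4851 0.1875 0.026 ]
weigh [0.6535 0.3048 0.053 ]
```

View pics/crop1.png

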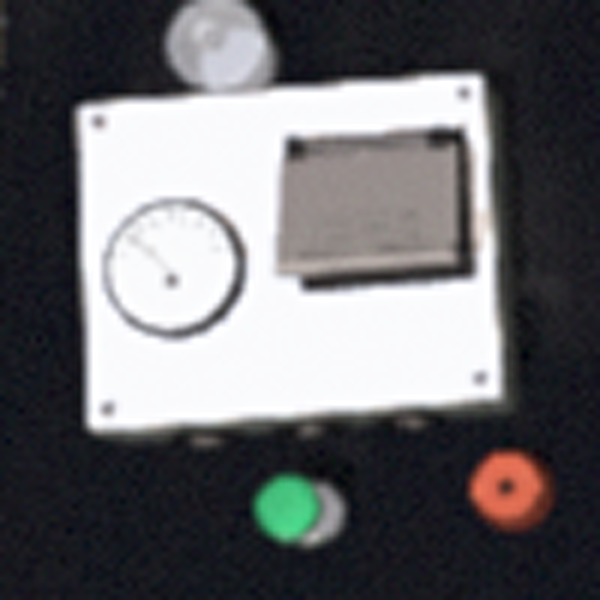

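The crop shows the box-top corners at crop pixels (77,103), (485,73), (505,402) and (90,432). The guard's lip edge runs (278,272)–(462,262).

```bash
cat >> h.py <<'E'
YAW=0
E
python3 - <<'E'
from h import *
from scipy.optimize import least_squares
c=cams.capture("top"); s=sense()
px=lambda u,v: np.array([120+u/6-.42,145+v/6-.42])
B=[((65,80,55),(77,103)),((65,-80,55),(485,73)),((-65,-80,55),(505,402)),((-65,80,55),(90,432))]
L=[((32-52*np.cos(.401)-3.5,-5,105),(278,272)),((32-52*np.cos(.401)-3.5,-71,105),(462,262))]
def W(p,b):
    b=np.array(b)/1e3;C,S=np.cos(p[2]),np.sin(p[2]); return np.array([p[0]+C*b[0]-S*b[1],p[1]+S*b[0]+C*b[1],b[2]])
f=lambda p: np.concatenate([proj(c,W(p,b))-px(*q) for b,q in B])
r=least_squares(f,[.57,.27,.1]); p=r.x; print("box",p,np.degrees(p[2]),"res",np.round(r.fun,2))
print("lip resid",[np.round(proj(c,W(p,b))-px(*q),2) for b,q in L])
np.save("box.npy",p)
h=W(p,(32,-38,85)); print("hinge",h,"lip",W(p,(-16,-38,105)))
R=np.array(s["ee_rot"]); print("turn",np.degrees(np.arctan2(R[1,0],R[0,0]))%360-180-np.degrees(p[2]))
print("start pt (box -70,-38)",W(p,(-70,-38,200)))
for u,v in [(285,197),(335,200)]: print("beaker base",ray(c,u*.64,v*.64,0))
E
cat >> h.py <<'E'
def boxtcp():
    p=np.load("box.npy"); s=sense(); d=np.array(s["tcp_pos"]); C,S=np.cos(p[2]),np.sin(p[2]); q=d[:2]-p[:2]
    R=np.array(s["ee_rot"]); print("t",s["time_s"],"boxtcp mm",np.round([1e3*(C*q[0]+S*q[1]),1e3*(-S*q[0]+C*q[1]),1e3*d[2]],1),"F",np.round(s["wrist_force"],1),"yaw err",round(np.degrees(np.arctan2(R[1,0],R[0,0])-p[2])%360-180,2))
E
python3 -c "from h import *;boxtcp()"
```

```text
box [0.57293553 0.27309874 0.10703297] 6.132537454678034 res [-0.23 -0.27  0.47 -0.41  0.41  0.11 -0.64  0.52]
lip resid [array([-0.33,  1.26]), array([-0.58,  0.61])]
hinge [0.6088119  0.23873471 0.085     ] lip [0.56108658 0.23360694 0.105     ]
turn 16.25715245460422
start pt (box -70,-38) [0.5073956  0.22783818 0.2       ]
beaker base [0.73589958 0.25848974 0.        ]
beaker base [0.73335564 0.17801257 0.        ]
t 0.25 boxtcp mm [-423.9 -810.1  222. ] F [-0.2  0.   0. ] yaw err 16.26
```

>>> step_arm(targets="0 0 0 5.42;0 0 0 5.42;0 0 0 5.42;-1.4 3.1 0 0;-1.4 3.1 0 0;-1.4 3.1 0 0;-1.4 3.1 0 0;-1.4 3.1 0 0;-1.4 3.1 0 0;-1.4 3.1 0 0;-1.4 3.1 0 0;-1.4 3.1 0 0", claw=0)

```text
time_s: 1.25
tcp_pos: [0.3337, -0.2855, 0.2227]
ee_rot: [[-0.994, -0.106, 0.0], [-0.106, 0.994, -0.0], [-0.0, -0.0, -1.0]]
wrist_force: [1.0, 0.3, -0.2]
gripper_width: 0.172
gripper_force: 0.0
```

>>> step_arm(targets="-1.4 3.1 0 0;-1.4 3.1 0 0;-1.4 3.1 0 0;-1.4 3.1 0 0;-1.4 3.1 0 0;-1.4 3.1 0 0;-1.4 3.1 0 0;-1.4 3.1 0 0;-1.4 3.1 0 0;-1.4 3.1 0 0;-1.4 3.1 0 0;-1.4 3.1 0 0")

```text
time_s: 2.25
tcp_pos: [0.4609, 0.1026, 0.2227]
ee_rot: [[-0.994, -0.107, 0.0], [-0.107, 0.994, 0.0], [-0.0, 0.0, -1.0]]
wrist_force: [1.1, -0.9, 0.2]
gripper_width: 0.009
gripper_force: 0.0
```

```bash
python3 -c "from h import *;boxtcp()"
```

```text
t 2.25 boxtcp mm [-129.6 -157.6  222.7] F [ 1.1 -0.9  0.2] yaw err 0.03
```

>>> step_arm(targets="-1.75 3.0 0 0;-1.75 3.0 0 0;-1.75 3.0 0 0;-1.75 3.0 0 0;0 0 3.3 0;0 0 3.3 0;0 0 3.3 0;0 0 3.3 0;0 0 0 0;0 0 0 0")

```text
time_s: 3.08
tcp_pos: [0.5171, 0.227, 0.0895]
ee_rot: [[-0.994, -0.107, -0.003], [-0.107, 0.994, -0.003], [0.003, -0.003, -1.0]]
wrist_force: [0.7, -0.7, 0.4]
gripper_width: 0.008
gripper_force: 0.0
```

```bash
python3 - <<'E'
from h import *
boxtcp()
for n,a in(("top",(slice(120,245),slice(110,235))),("scene",(slice(150,275),slice(100,230)))):
    c=cams.capture(n)["frame"][a]; cv2.imwrite(f"pics/a_{n}.png",cv2.resize(c,None,fx=4,fy=4,interpolation=cv2.INTER_CUBIC))
a=cv2.imread("pics/a_top.png");b=cv2.imread("pics/a_scene.png"); im=np.hstack([a,b]);cv2.imwrite("pics/a.png",cv2.resize(im,None,fx=.78,fy=.78))
E
```

```text
t 3.0833 boxtcp mm [-60.5 -39.9  89.5] F [ 0.7 -0.7  0.4] yaw err 0.02
```

View pics/a.png

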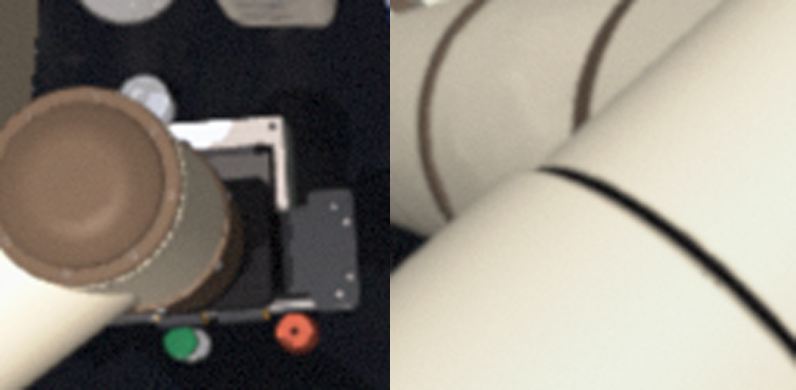

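The wrist hides the contact from the cameras, so I'll go by force.

>>> step_arm(targets="-1.4 0.1 0 0;-1.4 0.1 0 0;0 0 0 0;-0.2 0 0 0;-0.2 0 0 0;0 0 0 0")

```text
time_s: 3.68
tcp_pos: [0.547, 0.2328, 0.0926]
ee_rot: [[-0.994, -0.107, -0.003], [-0.107, 0.994, -0.0], [0.003, 0.0, -1.0]]
wrist_force: [-9.3, 0.6, 6.8]
gripper_width: 0.001
gripper_force: 4.6
```

>>> step_arm(targets="-0.2 0 0 0;-0.1 0 -0.2 0;-0.25 0 -0.5 0;-0.25 0 -0.5 0;0 0 0 0")

```text
time_s: 4.1
tcp_pos: [0.5542, 0.2336, 0.1053]
ee_rot: [[-0.994, -0.107, -0.004], [-0.107, 0.994, -0.001], [0.004, -0.0, -1.0]]
wrist_force: [-12.7, 0.6, 8.8]
gripper_width: 0.004
gripper_force: 6.4
```

```bash
python3 - <<'E'
from h import *
boxtcp()
E
```

```text
t 4.1 boxtcp mm [-22.8 -37.3 105.3] F [-12.7   0.6   8.8] yaw err 0.01
```

>>> step_arm(targets="0 0 -0.4 0;0 0 -0.4 0;-0.1 0 -0.4 0;0 0 0 0")

```text
time_s: 4.43
tcp_pos: [0.5595, 0.2346, 0.1166]
ee_rot: [[-0.994, -0.107, 0.004], [-0.107, 0.994, 0.002], [-0.004, 0.002, -1.0]]
wrist_force: [-1.3, 0.7, 1.5]
gripper_width: 0.005
gripper_force: 0.5
```

```bash
python3 - <<'E'
from h import *
boxtcp()
E
```

```text
t 4.4333 boxtcp mm [-17.5 -36.9 116.6] F [-1.3  0.7  1.5] yaw err 0.02
```

>>> step_arm(targets="-0.3 0 -0.15 0;-0.3 0 -0.15 0;-0.3 0 -0.15 0;0 0 0 0")

```text
time_s: 4.77
tcp_pos: [0.5683, 0.2351, 0.1192]
ee_rot: [[-0.994, -0.107, 0.001], [-0.107, 0.994, 0.0], [-0.001, 0.0, -1.0]]
wrist_force: [0.1, 0.4, 0.3]
gripper_width: 0.003
gripper_force: 0.2
```

```bash
python3 - <<'E'
from h import *
boxtcp()
E
```

```text
t 4.7667 boxtcp mm [ -8.7 -37.3 119.2] F [0.1 0.4 0.3] yaw err -0.02
```

```bash
python3 - <<'E'
from h import *
c=cams.capture("top")["frame"][145:225,130:240]; cv2.imwrite("pics/b.png",cv2.resize(c,None,fx=6,fy=6,interpolation=cv2.INTER_CUBIC))
E
```

```text
(no output)
```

View pics/b.png

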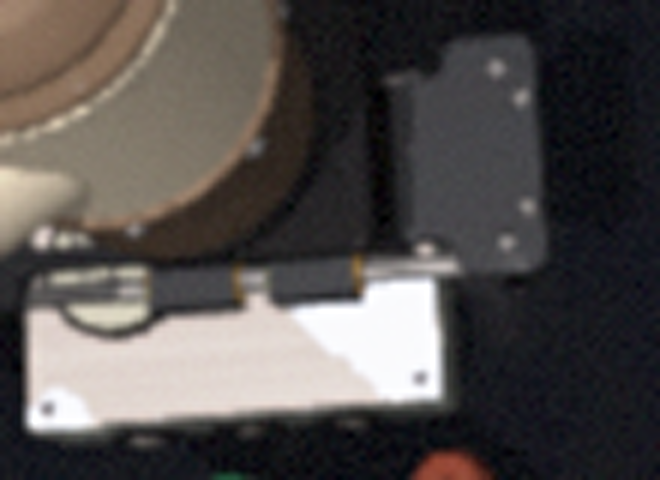

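The gripper body hides the guard. I'll finish the rearward push, then back off and look.

>>> step_arm(targets="-0.4 0 -0.05 0;-0.4 0 -0.05 0;-0.4 0 -0.05 0;-0.4 0 0 0;-0.4 0 0 0;-0.4 0 0 0;-0.4 0 0 0;-0.4 0 0 0;-0.4 0 0 0;-0.3 0 0 0;0 0 0 0;0 0 0 0")

```text
time_s: 5.82
tcp_pos: [0.606, 0.2391, 0.1204]
ee_rot: [[-0.994, -0.107, -0.0], [-0.107, 0.994, 0.0], [0.0, 0.0, -1.0]]
wrist_force: [-0.2, 0.0, -0.0]
gripper_width: 0.008
gripper_force: 0.0
```

```bash
python3 - <<'E'
from h import *
boxtcp()
E
```

```text
t 5.8167 boxtcp mm [ 29.3 -37.4 120.4] F [-0.2  0.  -0. ] yaw err -0.01
```

>>> step_arm(targets="3 0 0 0;3 0 0 0;3 0 0 0;3 -2 0 0;3 -2 0 0;0 -3.5 0 0;0 -3.5 0 0;0 -3.5 0 0;0 -3.5 0 0")

```text
time_s: 6.57
tcp_pos: [0.4759, 0.0429, 0.1212]
ee_rot: [[-0.994, -0.108, 0.001], [-0.108, 0.994, 0.0], [-0.001, 0.0, -1.0]]
wrist_force: [1.2, 0.9, 0.3]
gripper_width: 0.006
gripper_force: 0.0
```

```bash
python3 - <<'E'
from h import *
boxtcp()
c=cams.capture("top")["frame"][145:225,130:240]; cv2.imwrite("pics/c.png",cv2.resize(c,None,fx=6,fy=6,interpolation=cv2.INTER_CUBIC))
E
```

```text
t 6.5667 boxtcp mm [-121.1 -218.5  121.2] F [1.2 0.9 0.3] yaw err 0.09
```

View pics/c.png

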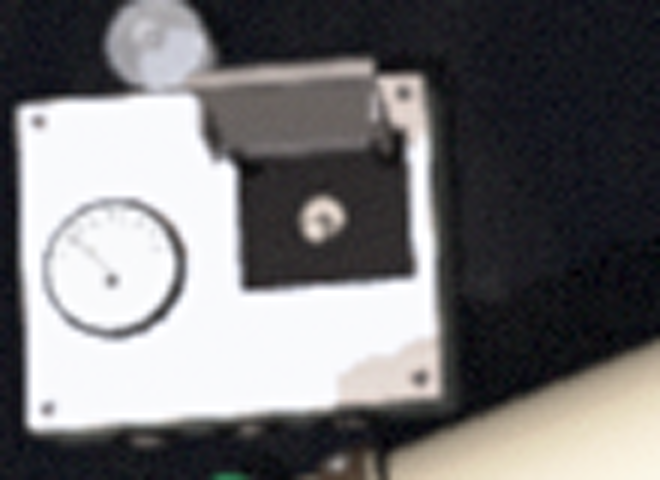

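The guard is open: the lip is now at the rear, (195–375, 70), and the toggle knob is at (322,218), still leaning to the front. Next I'll push the toggle.

>>> step_arm(targets="-1.35 3.0 0 0;-1.35 3.0 0 0;-1.35 3.0 0 0;-1.35 3.0 0 0;-1.35 3.0 0 0;-1.35 3.0 0 0;0 0 2.5 0;0 0 2.5 0;0 0 0 0;-0.8 0 0 0;-0.8 0 0 0;0 0 0 0")

```text
time_s: 7.62
tcp_pos: [0.5563, 0.2343, 0.0726]
ee_rot: [[-0.994, -0.107, 0.005], [-0.107, 0.994, 0.002], [-0.005, 0.002, -1.0]]
wrist_force: [-0.4, -0.3, 0.2]
gripper_width: 0.005
gripper_force: 0.0
```

```bash
python3 - <<'E'
from h import *
boxtcp()
E
```

```text
t 7.6167 boxtcp mm [-20.6 -36.8  72.6] F [-0.4 -0.3  0.2] yaw err -0.01
```

Move 2.3 cm more to the rear, in small steps.

>>> step_arm(targets="-0.4 0 0.1 0;-0.4 0 0.1 0;-0.4 0 0 0;-0.4 0 0 0;-0.3 0 0 0;-0.2 0 0 0;0 0 0 0")

```text
time_s: 8.2
tcp_pos: [0.5744, 0.2356, 0.0686]
ee_rot: [[-0.994, -0.107, -0.0], [-0.107, 0.994, -0.0], [0.0, -0.0, -1.0]]
wrist_force: [-2.1, 0.8, 2.9]
gripper_width: 0.003
gripper_force: 1.1
```

```bash
python3 - <<'E'
from h import *
boxtcp()
E
```

```text
t 8.2 boxtcp mm [ -2.6 -37.5  68.6] F [-2.1  0.8  2.9] yaw err -0.01
```

>>> step_arm(targets="-0.2 0 0 0;-0.2 0 0 0;0 0 0 0")

```text
time_s: 8.45
tcp_pos: [0.5771, 0.2358, 0.0685]
ee_rot: [[-0.994, -0.107, -0.003], [-0.107, 0.994, -0.001], [0.003, -0.001, -1.0]]
wrist_force: [-6.0, 0.1, 4.8]
gripper_width: 0.003
gripper_force: 3.6
```

>>> step_arm(targets="-0.15 0 0 0;-0.1 0 0 0;0 0 0 0")

```text
time_s: 8.7
tcp_pos: [0.5775, 0.2358, 0.0683]
ee_rot: [[-0.994, -0.106, -0.007], [-0.106, 0.994, -0.002], [0.007, -0.002, -1.0]]
wrist_force: [-10.9, 0.8, 7.6]
gripper_width: 0.008
gripper_force: 6.4
```

```bash
python3 - <<'E'
from h import *
boxtcp()
E
```

```text
t 8.7 boxtcp mm [  0.6 -37.6  68.3] F [-10.9   0.8   7.6] yaw err -0.02
```

The force rises without further travel, so the toggle is at its stop. Back off, go up and look.

>>> step_arm(targets="1.5 0 0 0;2.5 0 0 0;0 0 -3.4 0;0 0 -3.4 0;0 0 -3.4 0;2 -3.4 0 0;2 -3.4 0 0;2 -3.4 0 0;2 -3.4 0 0;0 -3.4 0 0;0 0 0 0")

```text
time_s: 9.62
tcp_pos: [0.4792, 0.0507, 0.1711]
ee_rot: [[-0.995, -0.103, 0.002], [-0.103, 0.995, 0.0], [-0.002, -0.0, -1.0]]
wrist_force: [-0.3, -0.4, 0.4]
gripper_width: 0.003
gripper_force: 0.0
```

```bash
python3 - <<'E'
from h import *
boxtcp()
c=cams.capture("top")["frame"][145:225,130:240]; cv2.imwrite("pics/d.png",cv2.resize(c,None,fx=6,fy=6,interpolation=cv2.INTER_CUBIC))
E
```

```text
t 9.6167 boxtcp mm [-116.9 -211.1  171.1] F [-0.3 -0.4  0.4] yaw err -0.23
```

View pics/d.png

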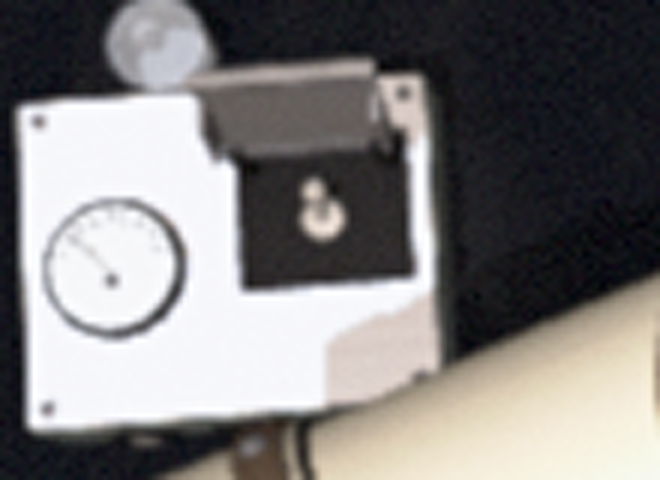

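The toggle now leans to the rear, with its tip at (313,187). Next I'll go over the guard and nudge it from behind.

>>> step_arm(targets="-2.8 2.5 0 0;-2.8 2.5 0 0;-2.8 2.5 0 0;-2.8 2.5 0 0;-2.8 2.5 0 0;-2.8 2.5 0 0;-2.8 2.3 0 0;0 0 0 0;0 0 0 0")

```text
time_s: 10.42
tcp_pos: [0.6568, 0.25, 0.1682]
ee_rot: [[-0.994, -0.109, -0.001], [-0.109, 0.994, -0.0], [0.001, -0.0, -1.0]]
wrist_force: [-0.3, 0.1, -0.8]
gripper_width: 0.003
gripper_force: 0.0
```

```bash
python3 - <<'E'
from h import *
boxtcp()
E
```

```text
t 10.4167 boxtcp mm [ 80.9 -31.9 168.2] F [-0.3  0.1 -0.8] yaw err 0.11
```

>>> step_arm(targets="0 -0.6 2.6 0;0 0 2.6 0;0 0 0 0;0.8 0 0 0;0.5 0 0 0;0.4 0 0 0;0.4 0 0 0;0.4 0 0 0;0.4 0 0 0;0.4 0 0 0;0 0 0 0")

```text
time_s: 11.33
tcp_pos: [0.6229, 0.238, 0.1189]
ee_rot: [[-0.994, -0.107, -0.0], [-0.107, 0.994, 0.0], [0.0, 0.0, -1.0]]
wrist_force: [-0.4, 0.9, 0.5]
gripper_width: 0.002
gripper_force: 0.0
```

>>> step_arm(targets="0.4 0 0 0;0.4 0 0 0;0.4 0 0 0;0.4 0 0 0;0.4 0 0 0;0 0 0 0;0 0 0 0")

```text
time_s: 11.92
tcp_pos: [0.6036, 0.2359, 0.1187]
ee_rot: [[-0.994, -0.107, 0.0], [-0.107, 0.994, 0.0], [-0.0, 0.0, -1.0]]
wrist_force: [0.3, -0.6, 0.0]
gripper_width: 0.006
gripper_force: 0.0
```

```bash
python3 - <<'E'
from h import *
boxtcp()
E
```

```text
t 11.9167 boxtcp mm [ 26.6 -40.3 118.7] F [ 0.3 -0.6  0. ] yaw err 0.01
```

>>> step_arm(targets="0 0 -3 0;0 0 -3 0;2.8 -2.5 0 0;2.8 -2.5 0 0;2.8 -2.5 0 0;2.8 -2.5 0 0;2.8 -2.5 0 0;0 -3.4 0 0;0 -3 0 0;0 0 0 0;0 0 0 0")

```text
time_s: 12.83
tcp_pos: [0.4849, 0.0318, 0.1789]
ee_rot: [[-0.995, -0.104, 0.001], [-0.104, 0.995, 0.0], [-0.001, 0.0, -1.0]]
wrist_force: [-0.8, 0.6, 0.4]
gripper_width: 0.004
gripper_force: 0.0
```

```bash
python3 - <<'E'
from h import *
boxtcp()
c=cams.capture("top")["frame"][120:245,120:360]; cv2.imwrite("pics/e.png",cv2.resize(c,None,fx=3.3,fy=3.3,interpolation=cv2.INTER_CUBIC))
E
```

```text
t 12.8333 boxtcp mm [-113.3 -230.5  178.9] F [-0.8  0.6  0.4] yaw err -0.16
```

View pics/e.png

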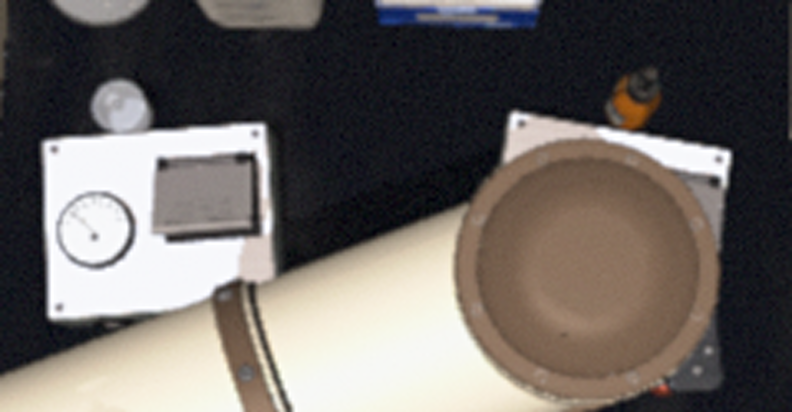

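The meter box's guard is shut again at (150–258, 155–238), in the same place as at the start. The robot is in free space, well above everything.

```bash
python3 -c "
from station import r
print(r.finish_job())"
```

```text
the job is handed in; nothing more can be done
None
```

The meter box's toggle is switched on and its guard is shut over it; I never touched the other box or the loose items, and the job was handed in at about 13 s (no verdict was returned).

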